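# Tug, free and hold open the drop flap of a parts locker

## Task

Open the blue parts locker on the counter so the shopkeeper can take out spares. First tug the bar on its spring-closed front flap, before sliding the red knob, to learn whether the hidden catch is holding it; if it is caught, let the flap go back up home and slide the red knob all the way to the green mark. Then pull the flap down to its stop and finish while still holding it there, leaving the jar, carton and screwdriver where they are.

Things in the scene. Friction and masses are not known exactly. Their poses are not given: they have to be found in the camera images.
- locker: blue steel parts locker fixed to the counter, 220 deep (its x), 320 wide (its y), 140 high. Origin on the counter under the middle of its open front; its x points into the locker, away from the front, y to the left as seen from the front, z up. Its place and yaw (up to 0.35 rad) change. A hidden catch inside, seen from nowhere, may or may not be holding the flap; which one changes from start to start
- flap_hinge (a point): middle of the flap's horizontal hinge line, along the locker's y, at the lower front edge of the locker, 12 above the counter
- flap (a joint): angle of the grey front flap (a panel 316 wide, 124 high, 12 thick), in rad: 0 shut and upright, growing as its top comes down towards the robot's side (the locker's -x), 0.95 at its stop. A spring always shuts it: about 2 to 3 N at the bar, so it closes when let go. If caught, it gives about 0.07 rad (12 mm at the bar) and then stops dead; if free, it goes all the way
- bar_mid (a point): middle of the flap's steel grab bar: a round bar of 12 diameter, 96 long along the locker's y, carried above the flap's top edge on two thin posts (10 thick) 41 either side of its middle. It is 170 from the hinge line and 6 in front of it; shut, its centre is 182 above the counter and 42 above the locker's top; nothing lies under it for 38 between the posts. It turns with the flap and may roll between the fingers
- release (a joint): travel of the red release knob in m: 0 at its rest, 0.025 at the green mark (its end). Slides to the locker's +y with about 2.5 N of friction and stays where it is left. From about 0.020 on it has thrown the catch off for good. The knob stands at rest in both cases, caught or free. If the flap is being pulled hard against the catch the knob moves harder
- knob_mid (a point): middle of the red release knob on the locker's top: a block 24 (locker x) by 18 (locker y) by 30 high, its centre 17 above the locker's top, 45 behind the front and at rest 90 to the +y side of the locker's middle; it needs to go to the green mark, farther out to +y
- jar_mid (a point): whitish jar with a red lid, 68 diameter, 110 high, standing on the counter to the left (+y) of the locker; its centre. Leave alone
- carton_mid (a point): yellow carton 60 x 100 x 50 high, lying on the rear right of the locker's top; its centre. Leave alone
- driver_grip (a point): screwdriver with an orange handle, lying on the counter to the right (-y) of the locker; middle of its handle. Leave alone

How it is judged (in metres and radians):
On the way, in this order (a step that is already met when the one before it is completed fails the run):
1. the flap is tugged (moved more than 0.03 rad) while the release knob is still at rest (value of joint flap above 0.03 rad and value of joint release below 0.006 m), for 0.1 s.
2. the flap is pulled down to its stop (value of joint flap above 0.85 rad), for 0.2 s.
At the end, for the whole second after the job is handed in: the flap is open to at least 0.85 rad (its stop is at 0.95), at rest, held by the gripper's fingers (more than 1 N), with jar, carton and screwdriver within 30 mm of where they stood (value of joint flap above 0.85 rad and velocity of joint flap between -0.1 and 0.1 rad/s and contact force between the fingers and flap above 1 N and distance of each of jar_mid, carton_mid, driver_grip from where it was at the start of the episode below 0.03 m); the arm keeps its last pose, push and grip.
It fails at once if the jar, carton or screwdriver is disturbed (moved over 30 mm) (distance of any of jar_mid, carton_mid, driver_grip from where it was at the start of the episode above 0.03 m).
It also fails if it takes over 51 s, if anything falls off the work surface, if the arm or the gripper's body presses on something with over 40 N, if the wrist force passes 120 N, or if a joint passes its speed limit or range.

## Robot

A 7-joint arm with a two-finger parallel gripper is mounted at the origin on the work surface. World frame = base frame: x ahead of the robot, y to its left, z up, the work surface at z = 0. Lengths are in mm, angles in degrees, forces in N, time in s.
With the tool pointing down it reaches from about 350 to 900 mm from the base axis. Payload 8.1 kg.
Tool frame: the origin (TCP) lies at the very end of the fingers, on their centre line; the grasp point (between the pads) lies 19 mm behind it; z points along the fingers, y is the line along which they close (so a half turn about z gives the same grasp; the last joint's range is limited). The gripper opens to 92 mm and grips with 3 to 60 N. Pads are 19 mm wide; open, the fingers measure 130 mm over their backs; the gripper's body (75 mm by 190 mm) begins 47 mm behind the grasp point.
Start: joints at [-5.879, 24.895, 1.432, 90.138, -0.665, 64.973, -4.303], TCP at [625.013, -0.027, 226.742] pointing down, gripper open.
Joint ranges: [-149.89, 149.89], [-25.12, 119.58], [-72.63, 75.52], [4.76, 147.25], [-75.54, 255.54], [6.69, 114.76], [-157.13, 157.13]. Speed limits (degrees/s): [127.2, 127.2, 172.46, 172.46, 180, 180, 180].

## Interface

Orientations are given as a 3x3 rotation matrix whose columns are the frame's x, y, z axes.
In Python, from workcell import manip gives the robot as it stands. The module is installed in compiled form; this text tells all that it offers.
- The arm moves only by the shell command python3 -m handwheel 'ROWS'. ROWS is JSON, a list of rows, each a list of 7 numbers: the shift along the tool's x, y, z normalised to -1 to 1, where 1 is 0.04 m, then the turn, a rotation vector about the tool's x, y, z normalised to -1 to 1, where 1 is 4 degrees, then the opening, from 0 (shut) to 1 (fully open). A call has 1 to 20 rows; each row shifts and turns the commanded pose from where the row before left it, along the tool's axes as they then stand; what a row does not reach is not made up. A row lasts 1/10 s, in which the tool goes at most 50 mm and 8.59 degrees, less where a joint would pass 70% of its speed; a pose out of reach is approached as far as the arm can. A call with a number of a shift or a turn outside -1 to 1 is refused whole. A call with a gripper value outside its range is refused whole. The fingers move at their own pace and stop on an object; the grip force is fixed at half the most. Time passes only in rows, so rows that do not move let the fingers close. It gives the time, the measured TCP pose, the force, the opening and the grip force at its end, in the units of the state.
- manip.get_state(): the state, without advancing time (a new reading comes with each control period).
- manip.snapshot(name): name is "scene" or "side" or "wrist"; returns (picture, depth): 480x640x3 uint8, red, green, blue; 480x640 float32, mm along the optical axis (not along the pixel's ray), 0 where there is no reading.
- manip.calibration(name): a dict with "intrinsics" (3x3 intrinsics, pixels), "R" (3x3) and "t" (3): a world point X has camera coordinates R X + t. Camera axes: x right, y down, z forward; pixel columns grow to the right and rows downward; lengths in mm; the calibration is good to about 2 mm. A picture is of the moment at which its call begins: read the wrist's pose just before it. calibration takes no time and is no camera call; for the wrist camera it gives the pose at the moment of the call.
- manip.sign_off(): hands the job in; it is judged then, once.
The state is a dict: "t": time; "joints": joint angles; "qd": joint speeds; "joint_efforts": joint torques, N m; "ee_pos": TCP position; "eef_rot": TCP orientation; "ft_force": force on the tool from outside, world axes, zero at the start; "moment": the same for the moment, N m; "opening": opening from 0.0 (shut) to 1.0 (fully open); "grip_force": force on a finger pad.
Only numpy, scipy, OpenCV 4.12 (cv2) and the standard library are available. Lean on these libraries where they do the work, as an engineer would, in place of code of your own. Each camera call takes 0.05 s, during which the arm holds its last target. There are 200 camera calls.

## Working session

There is one attempt and no reset: what is moved stays moved. The work goes in short steps, Python scripts to look and compute and a shell command to move; the robot and the scene stay as the last step left them, time stands still between calls to the robot, and variables do not carry over. Pictures are saved under pics/ and viewed, at most 10 in all, crops included, and the job is handed in when it is done.

```bash
mkdir -p pics; python3 - <<'E'
from workcell import manip
import cv2,numpy as np
s=manip.get_state();print(s['t'],s['ee_pos'],np.round(s['eef_rot'],3).tolist(),s['opening'])
for n in['scene','side']:
    p,d=manip.snapshot(n);cv2.imwrite(f'pics/{n}0.png',p[:,:,::-1]);np.save(f'{n}0.npy',d);c=manip.calibration(n);print(n,(-np.array(c['R']).T@c['t']).round(),np.array(c['R'])[2].round(2))
E
```

```text
0.0 [ 6.24482591e+02 -8.84272936e-02  2.25963555e+02] [[0.0, 1.0, -0.002], [1.0, -0.0, -0.0], [-0.0, -0.002, -1.0]] 1.0008086506758098
scene [ 949. -303.  908.] [-0.32  0.32 -0.89]
side [  47. -640.  861.] [ 0.54  0.54 -0.65]
```

View pics/scene0.png

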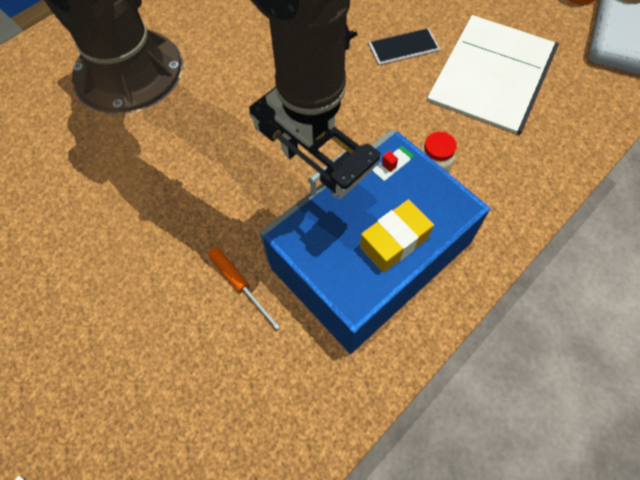

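View pics/side0.png

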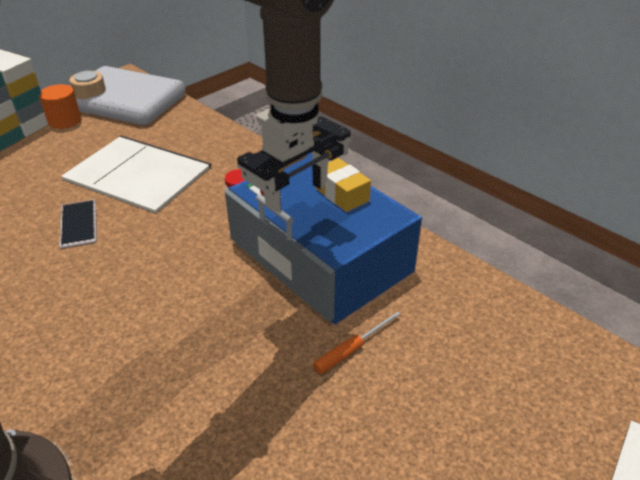

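The scene view shows the blue locker top, with corners near (397,135), (488,208), (350,348) and (265,238). The red knob is at (390,160), the jar lid at (440,146), and the carton at (397,235). The side view shows the grey flap with the bar at about (275,212), next to the open fingers.

```bash
cat > h.py <<'E'
import numpy as np,cv2
from workcell import manip
def cloud(n,d,c=None):
    c=c or manip.calibration(n);K=np.array(c['intrinsics']);v,u=np.mgrid[:480,:640]
    P=np.stack([(u-K[0,2])/K[0,0]*d,(v-K[1,2])/K[1,1]*d,d],-1)
    return (P-np.array(c['t']))@np.array(c['R'])
def hsv(p): return cv2.cvtColor(p,cv2.COLOR_RGB2HSV)
E
python3 - <<'E'
from h import *
A=[];B=[]
for n in['scene','side']:
    p=cv2.imread(f'pics/{n}0.png')[:,:,::-1].copy();d=np.load(f'{n}0.npy');W=cloud(n,d);h=hsv(p);H,S,V=h[...,0],h[...,1],h[...,2]
    ok=(d>0)
    b=ok&(H>100)&(H<125)&(S>150)&(abs(W[...,2]-140)<6)&(W[...,0]>350)
    P=W[b];A.append(P);print(n,len(P),P[:,2].mean(),cv2.minAreaRect(P[:,:2].astype(np.float32)))
    r=ok&((H<5)|(H>174))&(S>180)&(V>90)
    nn,l,st,ce=cv2.connectedComponentsWithStats(r.astype(np.uint8))
    for i in range(1,nn):
        if st[i,4]>40: print(' red',ce[i].round(),st[i,4],np.median(W[l==i],0).round(1))
    bar=ok&(W[...,2]>160)&(W[...,2]<192)&(S<60)&(W[...,0]>450)&(W[...,0]<640)
    Q=W[bar];B.append(Q);print(' bar',len(Q),Q.min(0).round(),Q.max(0).round())
P=np.vstack(A)[:,:2].astype(np.float32);r=cv2.minAreaRect(P);print(r,cv2.boxPoints(r))
E
```

```text
scene 17380 140.04452871907668 ((727.8790283203125, 42.07917785644531), (319.9200134277344, 220.22560119628906), 86.31455993652344)
 red [440. 145.] 692 [696.2 257.7 109.9]
 red [389. 160.] 174 [672.1 132.4 169.7]
 bar 134 [605.   1. 160.] [616.  86. 190.]
side 7379 140.72290238701888 ((727.8134765625, 39.35052490234375), (321.515869140625, 219.99887084960938), 86.27117919921875)
 red [233. 177.] 206 [684.3 266.1 110.9]
 bar 914 [499.  -1. 160.] [ 621. 1074.  192.]
((727.8153686523438, 40.36689758300781), (323.3764343261719, 220.21873474121094), 86.33311462402344) [[ 607.5905   -113.948204]
 [ 827.35846  -128.03241 ]
 [ 848.0402    194.682   ]
 [ 628.2723    208.7662  ]]
```

```bash
python3 -m handwheel '[[0.6,-0.15,0,0,0,0.46,1],[0.6,-0.15,0,0,0,0.46,1],[0,0,0,0,0,0,1],[0,0,0,0,0,0,1]]'; python3 - <<'E'
from h import *
s=manip.get_state();print(s['ee_pos'],s['ft_force'])
R=np.array([[.998,.064],[-.064,.998]]);O=np.array([618,47.7])  # columns lx, ly
for n in['wrist','scene','side']:
    c=manip.calibration(n);p,d=manip.snapshot(n)
    if n!='side':cv2.imwrite(f'pics/{n}1.png',p[:,:,::-1])
    W=cloud(n,d,c);L=W.copy();L[...,:2]=(W[...,:2]-O)@R
    m=(d>0)&(L[...,2]>170)&(L[...,2]<192)&(abs(L[...,0])<25)&(abs(L[...,1])<60)
    Q=L[m]
    if len(Q):print(n,'bar locker frame',len(Q),np.percentile(Q,[2,50,98],axis=0).round(1).tolist())
    H=hsv(p);r=(d>0)&((H[...,0]<5)|(H[...,0]>174))&(H[...,1]>170)&(L[...,2]>150)&(L[...,2]<180)&(L[...,1]<150)
    Q=L[r]
    if len(Q):print(n,'knob',len(Q),np.percentile(Q,[2,50,98],axis=0).round(1).tolist())
E
```

```text
t: 0.5
ee_pos: [613.5, 48.6, 226.4]
eef_rot: [[0.063, 0.998, -0.001], [0.998, -0.063, -0.0], [-0.0, -0.001, -1.0]]
ft_force: [-0.0, -0.3, -0.0]
opening: 1.0
grip_force: 0.0
[613.51672537  48.57212846 226.41025257] [-0.00492073 -0.28548151 -0.00759344]
wrist bar locker frame 2650 [[-10.9, -44.3, 183.0], [-5.2, 15.4, 187.1], [0.5, 49.0, 188.9]]
wrist knob 2 [[54.6, 85.1, 169.8], [55.1, 85.1, 170.8], [55.7, 85.2, 171.7]]
scene bar locker frame 279 [[-11.0, -45.9, 171.9], [-3.7, -18.7, 186.3], [0.3, 15.8, 190.4]]
scene knob 185 [[36.5, 84.0, 150.8], [47.9, 88.1, 168.8], [57.1, 98.9, 173.8]]
side bar locker frame 312 [[-11.0, -47.8, 171.3], [-7.1, -5.8, 186.7], [-0.3, 45.7, 190.4]]
side knob 148 [[33.7, 80.6, 151.2], [41.8, 85.7, 167.0], [53.5, 97.5, 175.1]]
```

View pics/wrist1.png

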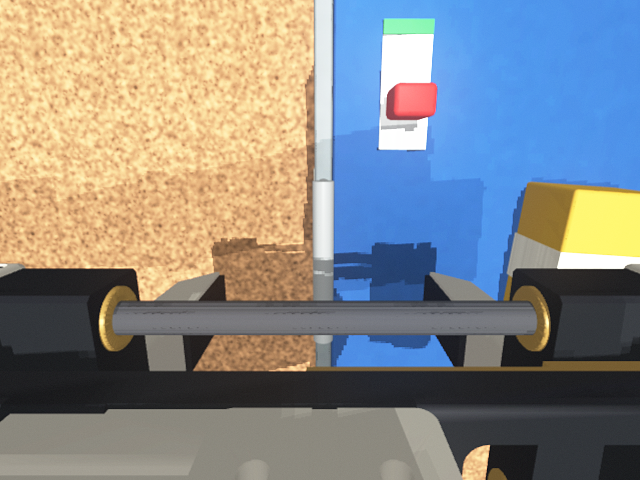

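The wrist view shows the bar at u≈323, centred between the open fingers. The red knob is at (412,100) and the green mark at (408,26), clear of the descent.

```bash
python3 -m handwheel '[[0,-0.02,0.8,0,0,0,1],[0,0,0.8,0,0,0,1],[0,0,0,0,0,0,1],[0,0,0,0,0,0,0],[0,0,0,0,0,0,0],[0,0,0,0,0,0,0],[0,0,0,0,0,0,0],[0,0,0,0,0,0,0],[0,0,0,0,0,0,0],[0,0,0,0,0,0,0]]'
```

```text
t: 1.65
ee_pos: [613.0, 48.2, 162.9]
eef_rot: [[0.064, 0.998, 0.0], [0.998, -0.064, -0.0], [-0.0, 0.0, -1.0]]
ft_force: [-0.9, 0.1, -0.6]
opening: 0.44
grip_force: 0.0
```

```bash
python3 -m handwheel '[[0,0,0,0,0,0,0],[0,0,0,0,0,0,0],[0,0,0,0,0,0,0],[0,0,0,0,0,0,0],[0,0,0,0,0,0,0],[0,0,0,0,0,0,0],[0,0,0,0,0,0,0]]'
```

```text
t: 2.35
ee_pos: [612.8, 48.2, 162.7]
eef_rot: [[0.064, 0.998, -0.0], [0.998, -0.064, -0.0], [-0.0, -0.0, -1.0]]
ft_force: [-2.2, -0.1, 0.7]
opening: 0.119
grip_force: 30.0
```

Gripped: an opening of 0.119 is about 11 mm, which matches the bar. Next I'll tug gently, about 9 mm and then a little further.

```bash
python3 -m handwheel '[[0,-0.1,0,0,0,0,0],[0,-0.13,0,0,0,0,0],[0,0,0,0,0,0,0],[0,0,0,0,0,0,0]]'; python3 -m handwheel '[[0,-0.1,0,0,0,0,0],[0,-0.1,0,0,0,0,0],[0,-0.05,0.02,0,0,0,0],[0,0,0,0,0,0,0],[0,0,0,0,0,0,0]]'
```

```text
t: 2.75
ee_pos: [603.7, 48.8, 162.3]
eef_rot: [[0.064, 0.998, -0.0], [0.998, -0.064, -0.0], [-0.0, -0.0, -1.0]]
ft_force: [3.8, -0.1, -9.4]
opening: 0.117
grip_force: 30.0
t: 3.25
ee_pos: [593.7, 49.5, 161.6]
eef_rot: [[0.064, 0.998, -0.0], [0.998, -0.064, -0.0], [-0.0, -0.0, -1.0]]
ft_force: [4.4, 0.6, -14.1]
opening: 0.121
grip_force: 30.0
```

The flap moved 19 mm, past the 12 mm catch limit, with only about 4 N of pull. It is free, so the knob can stay at rest. Next I'll follow the arc down with the tool kept vertical and check part way.

```bash
python3 -m handwheel '[[0,-0.18,0.05,0,0,0,0],[0,-0.18,0.05,0,0,0,0],[0,-0.2,0.06,0,0,0,0],[0,-0.21,0.06,0,0,0,0],[0,-0.2,0.08,0,0,0,0],[0,-0.19,0.08,0,0,0,0],[0,-0.19,0.1,0,0,0,0],[0,-0.19,0.1,0,0,0,0],[0,0,0,0,0,0,0]]'
python3 - <<'E'
from h import *
p,d=manip.snapshot('side');cv2.imwrite('pics/side2.png',p[:,:,::-1])
E
```

```text
t: 4.15
ee_pos: [530.8, 53.6, 137.9]
eef_rot: [[0.064, 0.998, -0.002], [0.998, -0.064, -0.0], [-0.0, -0.002, -1.0]]
ft_force: [1.7, 0.3, 2.9]
opening: 0.12
grip_force: 30.0
```

View pics/side2.png

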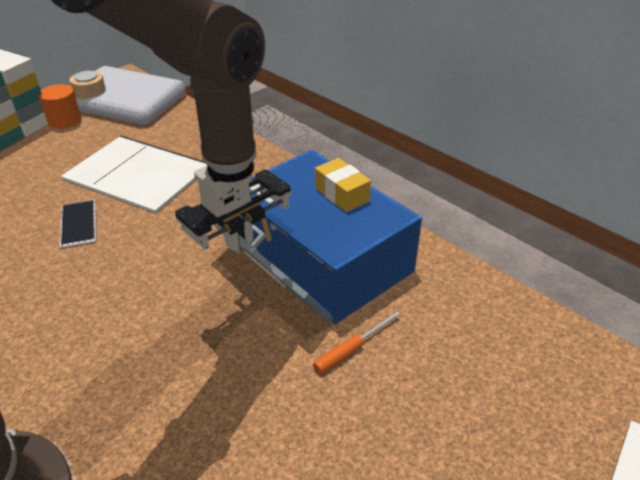

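The side view shows the flap following the gripper, with the bar still in the fingers near (250,235). Carton and screwdriver have not moved. I'll continue to the stop.

```bash
python3 -m handwheel '[[0,-0.16,0.1,0,0,0,0],[0,-0.16,0.11,0,0,0,0],[0,-0.16,0.13,0,0,0,0],[0,-0.16,0.14,0,0,0,0],[0,-0.15,0.15,0,0,0,0],[0,-0.15,0.15,0,0,0,0],[0,-0.13,0.16,0,0,0,0],[0,-0.13,0.16,0,0,0,0],[0,-0.07,0.1,0,0,0,0],[0,0,0,0,0,0,0],[0,0,0,0,0,0,0],[0,0,0,0,0,0,0],[0,0,0,0,0,0,0]]'
python3 - <<'E'
from h import *
p,d=manip.snapshot('side');cv2.imwrite('pics/side3.png',p[:,:,::-1])
E
```

```text
t: 5.5
ee_pos: [481.7, 56.8, 90.9]
eef_rot: [[0.064, 0.998, 0.0], [0.998, -0.064, 0.0], [0.0, 0.0, -1.0]]
ft_force: [1.8, 2.7, 2.8]
opening: 0.121
grip_force: 30.0
```

View pics/side3.png

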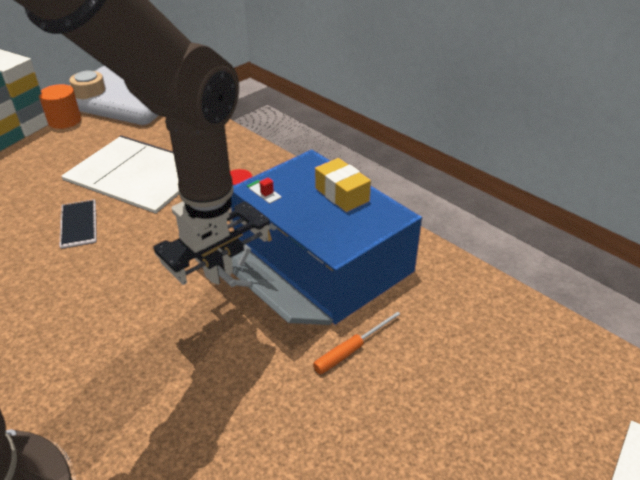

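The flap is almost fully down, at about 0.91 rad, and still gripped. The knob is visible at (266,186) at rest. I'll nudge it to the stop.

```bash
python3 -m handwheel '[[0,-0.06,0.08,0,0,0,0],[0,-0.05,0.07,0,0,0,0],[0,0,0,0,0,0,0],[0,0,0,0,0,0,0],[0,0,0,0,0,0,0],[0,0,0,0,0,0,0],[0,0,0,0,0,0,0]]'
```

```text
t: 6.25
ee_pos: [477.5, 57.0, 84.8]
eef_rot: [[0.064, 0.998, 0.0], [0.998, -0.064, 0.0], [0.0, 0.0, -1.0]]
ft_force: [3.7, 3.6, 1.8]
opening: 0.12
grip_force: 30.0
```

```bash
python3 -c "
from workcell import manip
s=manip.get_state();print(s['ft_force'],s['grip_force'],max(abs(s['qd'])))
print(manip.sign_off())"
```

```text
[3.71039991 3.57564195 1.82923082] 30.00066339969635 0.07451275005240038
the job is handed in; nothing more can be done
None
```

I handed the job in at about 6.3 s with the bar still gripped at 30 N: the tug showed the flap was not caught, so I left the red knob at rest and pulled the flap down to its stop (about 0.95 rad by the tool's position), without going near the jar, carton or screwdriver.

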